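# Move the charged battery pack from its charger into the pet scale's console

### The arm

A 6-joint arm with a two-finger parallel gripper is mounted at the origin on the work surface. World frame = base frame: x ahead of the robot, y to its left, z up, the work surface at z = 0. Lengths are in m, angles in rad, forces in N, time in s.
With the tool pointing down it reaches from about 0.325 to 0.9 m from the base axis. Payload 6.1 kg.
Tool frame: the origin (TCP) lies midway between the tips of the shut fingers; the grasp point (between the pads) lies 19 mm behind it (pinch_z is the distance from the TCP to the grasp point, in m); z points along the fingers, y is the line along which they close (so a half turn about z gives the same grasp; the last joint's range is limited). The gripper opens to 85 mm and grips with 20 to 120 N. Pads are 22 mm wide; open, the fingers measure 114 mm over their backs; the gripper's body (76 mm by 85 mm) begins 54 mm behind the grasp point. The pads swing forward as they close: fully open they stand 13 mm farther back than shut.
Start: joints at [1.025, 0.22, 1.526, -0, 1.395, -0.126], TCP at [0.255, 0.571, 0.196] pointing down, gripper open.
Joint ranges: [-2.98, 2.98], [-0.91, 2.08], [0.09, 2.57], [-1.24, 4.39], [0.2, 2.65], [-2.68, 2.68]. Speed limits (rad/s): [2.57, 2.57, 3.01, 3.14, 3.14, 3.14].

### API

Orientations are given as a rotation vector (axis times angle).
In Python, from bench import * gives the robot as it stands.
- The arm moves only by the shell command python3 -m pendant 'ROWS' [OPENING] [FORCE]. ROWS is JSON, one flat list of numbers, 6 for each row, row after row: the shift along the tool's x, y, z in m, then the turn, a rotation vector about the tool's x, y, z in degrees. In form: [dx, dy, dz, ax, ay, az, dx, dy, dz, ax, ay, az, ...]. A call has 1 to 5 rows; each row shifts and turns the commanded pose from where the row before left it, along the tool's axes as they then stand; what a row does not reach is not made up. A row lasts 1/8 s, in which the tool goes at most 62.5 mm and 10.7 degrees, less where a joint would pass 70% of its speed; a pose out of reach is approached as far as the arm can. A call with a gripper value outside its range is refused whole. OPENING is the gripper's target within -1 to 1 (shut at 1, half-way at 0, fully open at -1), set as the call begins (- or left out, the last holds). The fingers move at their own pace and stop on an object; FORCE is the grip in N (left out, the last holds). Time passes only in rows, so rows that do not move let the fingers close. It gives the time, the measured TCP pose, the force, the opening and the grip force at its end, in the units of the state.
- get_obs(): the state, without advancing time (a new reading comes with each control period).
- grab_frame(name): name is "scene" or "top" or "wrist"; returns the picture (400x640x3 uint8, blue, green, red); there is no depth.
- camera_params(name): a dict with "K" (3x3 intrinsics, pixels), "origin" and "rotation" of the camera in the world; the wrist camera has in their place "hand_eye" (4x4, takes a point from camera to tool coordinates, whose origin is the TCP and whose axes are the flange's). Camera axes: x right, y up, looking along -z (the intrinsics and any distortion apply to the point x, -y, -z); pixel columns grow to the right and rows downward; lengths in m; the calibration is good to about 2 mm. A picture is of the moment at which its call begins: read the wrist's pose just before it. camera_params takes no time and is no camera call.
- hand_in(): hands the job in; it is judged then, once.
The state is a dict: "clock": time; "joint_pos": joint angles; "dq": joint speeds; "tau": joint torques, N m; "tool_pos": TCP position; "ee_rot": TCP orientation; "ft_force": force on the tool from outside, world axes, zero at the start; "ft_torque": the same for the moment, N m; "gripper_width": opening from 0.0 (shut) to 1.0 (fully open); "finger_force": force on a finger pad.
Only numpy, scipy, OpenCV 4.12 (cv2) and the standard library are available. Lean on these libraries where they do the work, as an engineer would, in place of code of your own. Each camera call takes 0.05 s, during which the arm holds its last target. There are 200 camera calls.

### The job

The battery pack for the pet scale is charged: press the tab of the charger's catch so that the pack pops loose, draw the pack out of the charger's rails, and slide it into the rails of the scale's console until it is fully home and the catch clicks up behind it, then let go. How deep the console's stop sits is not known, so feel for it, pushing gently, and leave the other things on the counter where they are.

Things in the scene. Friction and masses are not known exactly. Their poses are not given: they have to be found in the camera images.
- pack_grip (a point): Grip point of the battery pack: on its upright axis, 40 mm above its underside, on the flat sides of its block. Pinch the block across its 30 mm width (y); at this height the tops of the dock rails lie 27 mm below the point. x runs along the dovetail, z is up.
- pack: The black battery pack, 0.25 to 0.36 kg: a block 44 mm long (x), 30 mm wide (y), on a dovetail foot 60 mm long, 44 mm wide at the bottom and 9 mm high; 62 mm high over all. Origin: middle of its underside. Both ends are alike, either may go first. It starts in the charger, latched.
- charger: White charger, fixed: a dock towards the robot and a plain housing 110 mm wide, 62 mm high behind it (from x = 53 mm). Origin on the counter below charger_bed. The pack starts home here, centre at x = -1.5 mm, held by the catch against a sprung ejector. Pulled back along -x to about x = -65 mm it is clear of rails and flares and can be lifted.
- charger_bed (a point): Point on the bed of the charger's dock, 24 mm above the counter; the pack's underside slides on the bed. x is the way in (the mouth faces -x), z up. Two grey dovetail rails beside the bed run from x = -22 to +40 mm, 13 mm high, 66 mm over their outer faces, with flared ends from x = -33 mm.
- charger_tab (a point): Middle of the top of the ribbed press tab (26 x 24 mm) of the charger's catch, 69 mm in front of charger_bed, 21 mm above the counter. A sprung tongue: pressed straight down 5 mm or more (end of travel 6.5 mm; under 2 N) it frees the pack, which the ejector pushes about 12 mm out to the mouth, where it stays when the tab is let go.
- charger_catch (a joint): travel of the charger's catch, m: 0 up, 0.0065 pressed down
- charger_ejector (a joint): travel of the charger's sprung ejector, m: 0 fully out, about 0.0105 with the pack home
- console: White console of the pet scale, fixed: a dock like the charger's towards the robot and a housing 170 mm wide, 65 mm high with a dark display behind it (from x = 53 mm). Origin on the counter below console_bed. More than 24 N of the pack on the console (50 N on the charger), or 35 N of the robot itself on either, counts as damage.
- console_bed (a point): Point on the bed of the console's dock, 24 mm above the counter; rails, axes and sizes as at charger_bed. The pack has 1.8 mm of play each way in the rails; beyond that the flared mouth guides it, with friction. Stop, catch and ejector sit on a carriage set 0 to 18 mm deeper, anew each time and not told: the pack meets the solid stop with its centre between x = 0 and +18 mm.
- console_catch (a joint): travel of the console's catch, m: 0 up; about 0.004 while the pack rides over it; back at 0 at the click, which comes just before the stop. Let go, the pack is pushed back 1.5 mm against the catch and stays.
- console_ejector (a joint): travel of the console's sprung ejector, m: 0 out; 0.012 with the pack at the stop; about 0.0105 with the pack home and latched. It yields over the last 12 mm (3 to 6 N). Catch, ejector and friction together resist with less than 15 N; the force rises steeply only at the stop.
- pill_jar: bystander: amber pill jar, 42 mm wide, 75 mm high, between the two docks; origin at the middle of its underside
- mouse: bystander: grey computer mouse, 100 x 58 x 35 mm; origin at the middle of its underside
- tape_roll: bystander: roll of tape lying flat, 84 mm across, 25 mm high; origin at the middle of its underside
- ear_cleaner: bystander: white bottle, 52 mm wide, 130 mm high; origin at the middle of its underside
- otoscope: bystander: otoscope (dark metal handle with a black head), lying, 150 mm long, 32 mm high; origin at the middle of its underside
- depressor_cup: bystander: white ceramic cup, 72 mm wide, 90 mm high; origin at the middle of its underside
- stapler: bystander: black stapler, 130 x 34 x 44 mm; origin at the middle of its underside
There are look-alikes about, which are no part of the job. Leave any pink or purple look-alike of the pack alone.

How it is judged:
By the outcome, as a careful person would: the job done as asked, in the order asked, and still so for the second after the job is handed in, with the robot touching nothing.
It also fails if it takes over 64 s, if anything falls off the work surface, if the arm or the gripper's body presses on something with over 40 N, if the wrist force passes 120 N, or if a joint passes its speed limit or range.

## Working session

There is one attempt and no reset: what is moved stays moved. The work goes in short steps, Python scripts to look and compute and a shell command to move; the robot and the scene stay as the last step left them, time stands still between calls to the robot, and variables do not carry over. Pictures are saved under pics/ and viewed, at most 10 in all, crops included, and the job is handed in when it is done.

```bash
mkdir -p pics; ls; python3 - <<'E'
from bench import *
import cv2
o=get_obs(); print({k:o[k] for k in('clock','tool_pos','ee_rot','gripper_width','ft_force')})
for n in("scene","top"):
    cv2.imwrite(f"pics/{n}0.png",grab_frame(n)); print(n,camera_params(n))
print(camera_params("wrist"))
E
```

```text
pics
{'clock': 0.0, 'tool_pos': array([0.25436018, 0.57014537, 0.19457652]), 'ee_rot': array([-6.54415542e-01, -3.07199579e+00,  2.91137161e-03]), 'gripper_width': 1.004752947168412, 'ft_force': array([-0.08578094, -0.60858897,  1.58355032])}
scene {'K': array([[440.69675263,   0.        , 321.75889436],
       [  0.        , 440.69675263, 195.51912654],
       [  0.        ,   0.        ,   1.        ]]), 'origin': array([ 1.05861394, -0.802244  ,  0.7753123 ]), 'rotation': array([0.9041733 , 0.27074354, 0.48684082])}
top {'K': array([[471.56551615,   0.        , 323.54268143],
       [  0.        , 471.56551615, 207.35115134],
       [  0.        ,   0.        ,   1.        ]]), 'origin': array([0.3171791 , 0.02465257, 1.22213945]), 'rotation': array([ 0.16458498, -0.17205775, -1.58327656])}
{'K': array([[314.92492053,   0.        , 320.21814869],
       [  0.        , 314.92492053, 202.43778639],
       [  0.        ,   0.        ,   1.        ]]), 'hand_eye': array([[-6.69490210e-04,  9.53201558e-01,  3.02334817e-01,
         7.67247023e-02],
       [ 9.99999761e-01,  6.89652487e-04,  4.00622924e-05,
        -4.58300016e-04],
       [-1.70318519e-04,  3.02334772e-01, -9.53201792e-01,
        -1.78021971e-01],
       [ 0.00000000e+00,  0.00000000e+00,  0.00000000e+00,
         1.00000000e+00]])}
```

View pics/top0.png

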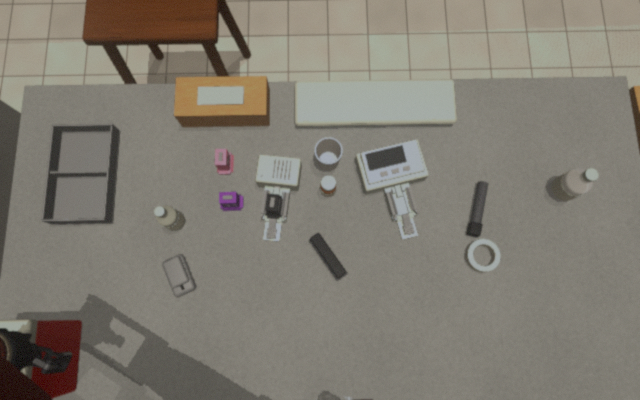

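View pics/scene0.png

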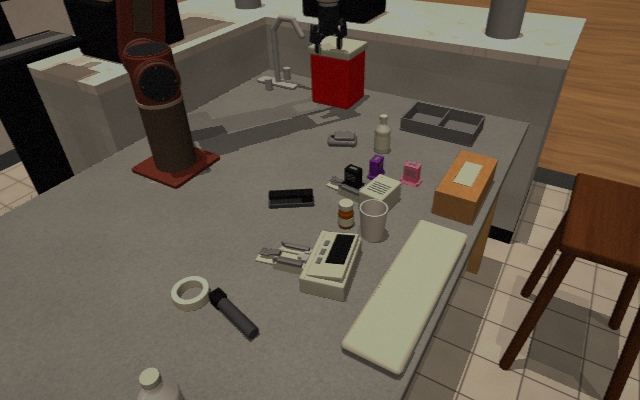

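The top view shows the charger with the black pack at (273,203), its tab at about (272,235), and the console at (392,165) with its tab at about (407,232). The pink (223,160) and purple (230,200) packs are look-alikes. The black stapler is at (327,256). The black block in the charger's rails fits the description, so I'll confirm it in an enlarged crop.

```bash
cat > h.py <<'E'
from bench import *
import cv2, numpy as np
from scipy.spatial.transform import Rotation as R
def cam(n,o=None):
    c=camera_params(n)
    if n=="wrist":
        H=c["hand_eye"]; Rt=R.from_rotvec(o["ee_rot"]).as_matrix()
        return c["K"],Rt@H[:3,3]+o["tool_pos"],Rt@H[:3,:3]
    r=np.array(c["rotation"]); return c["K"],c["origin"],R.from_rotvec(r).as_matrix()
def proj(C,p):
    K,t,M=C; q=M.T@(np.asarray(p,float)-t); q=q*[1,-1,-1]; u=K@q; return u[:2]/u[2]
def ray(C,uv,z):
    K,t,M=C; d=M@(np.linalg.inv(K)@[uv[0],uv[1],1]*np.array([1,-1,-1])); return t+d*(z-t[2])/d[2]
def look(n):
    o=get_obs(); im=grab_frame(n); return im,cam(n,o),o
E
python3 - <<'E'
from h import *
im=cv2.imread("pics/top0.png"); C=cam("top")
print(proj(C,[0,0,0]),proj(C,[.255,.571,.196]),proj(cam("scene"),[0,0,0]),proj(cam("scene"),[.255,.571,.196]))
for n,uv,z in[("packtop",(274,199),.086),("chtab",(271,238),.021),("chbed",(274,205),.024),("cotab",(408,234),.021),("cobed",(401,200),.024),("jar",(328,184),.075)]: print(n,ray(C,uv,z).round(3))
a=cv2.resize(im[140:250,200:300],None,fx=5,fy=5,interpolation=cv2.INTER_CUBIC)[:,:400]
a=cv2.resize(im[145:250,240:440],None,fx=4,fy=4,interpolation=cv2.INTER_CUBIC)
cv2.imwrite("pics/crop1.png",a)
E
```

```text
[335.05573667 445.32662246] [ 61.52581279 345.38229198] [176.19978781 165.10838399] [328.66996119  64.78462222]
packtop [0.587 0.139 0.086]
chtab [0.5   0.153 0.021]
chbed [0.586 0.145 0.024]
cotab [ 0.504 -0.2    0.021]
cobed [ 0.593 -0.186  0.024]
jar [0.626 0.004 0.075]
```

View pics/crop1.png

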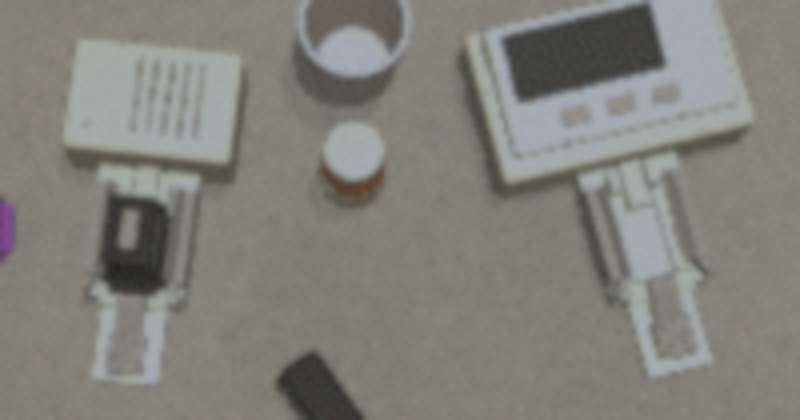

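The crop confirms the black pack in the charger's rails at about top pixel (273,203). It is neither the pink nor the purple one. Next I go above the charger, aligned with it, for a close look.

```bash
cat >> h.py <<'E'
def yaw(o):  # heading of -tool x (dock direction), deg
    m=R.from_rotvec(o["ee_rot"]).as_matrix(); return np.degrees(np.arctan2(-m[1,0],-m[0,0]))
def plan(p,yw,n):
    o=get_obs(); m=R.from_rotvec(o["ee_rot"]).as_matrix(); d=(np.asarray(p)-o["tool_pos"]); w=yw-yaw(o)
    print("yaw",yaw(o).round(2),"turn tool z",-w,"tilt",m[:,2].round(4))
    for i in range(n):
        M=R.from_euler('z',w*i/n,degrees=True).as_matrix()@m
        print((M.T@(d/n)).round(4),round(-w/n,2))
def to_dock(o,C,uv,z): return ray(C,uv,z)
E
python3 -c "
from h import *
plan([.50,.152,.20],-5,10)"
```

```text
yaw -24.06 turn tool z -19.057781806389624 tilt [-9.0e-04 -1.5e-03 -1.0e+00]
[-0.0395 -0.0282 -0.0005] -1.91
[-0.0385 -0.0295 -0.0005] -1.91
[-0.0375 -0.0307 -0.0005] -1.91
[-0.0365 -0.032  -0.0005] -1.91
[-0.0354 -0.0332 -0.0005] -1.91
[-0.0343 -0.0343 -0.0005] -1.91
[-0.0331 -0.0354 -0.0005] -1.91
[-0.0319 -0.0365 -0.0005] -1.91
[-0.0307 -0.0376 -0.0005] -1.91
[-0.0294 -0.0386 -0.0005] -1.91
```

```bash
python3 -m pendant '[-0.0395,-0.028,0,0,0,-1.9,-0.0385,-0.0295,0,0,0,-1.9,-0.0375,-0.0305,0,0,0,-1.9,-0.0365,-0.032,0,0,0,-1.9,-0.0355,-0.033,0,0,0,-1.9]' 1 30 | tail -3
python3 -m pendant '[-0.0345,-0.0345,0,0,0,-1.9,-0.033,-0.0355,0,0,0,-1.9,-0.032,-0.0365,0,0,0,-1.9,-0.0305,-0.0375,0,0,0,-1.9,-0.0295,-0.0385,0,0,0,-1.9]'
python3 -m pendant '[0,0,0,0,0,0,0,0,0,0,0,0]'
python3 - <<'E'
from h import *
im,C,o=look("wrist"); cv2.imwrite("pics/w1.png",im); np.save("w1.npy",np.r_[o["tool_pos"],o["ee_rot"]]); print(o["tool_pos"],yaw(o),o["ft_force"])
E
```

```text
ft_force: [0.2, -0.2, 0.5]
gripper_width: 0.004
finger_force: 0.0
clock: 1.35
tool_pos: [0.5009, 0.1513, 0.1953]
ee_rot: [-0.137, -3.138, -0.0]
ft_force: [-0.3, 1.3, -0.0]
gripper_width: -0.004
finger_force: 0.0
clock: 1.6
tool_pos: [0.5001, 0.153, 0.1952]
ee_rot: [-0.14, -3.137, -0.0]
ft_force: [-0.3, 0.4, 0.2]
gripper_width: 0.003
finger_force: 0.0
[0.50006041 0.15296302 0.19523622] -5.108857691909417 [-0.25581592  0.35900689  0.16994256]
```

View pics/w1.png

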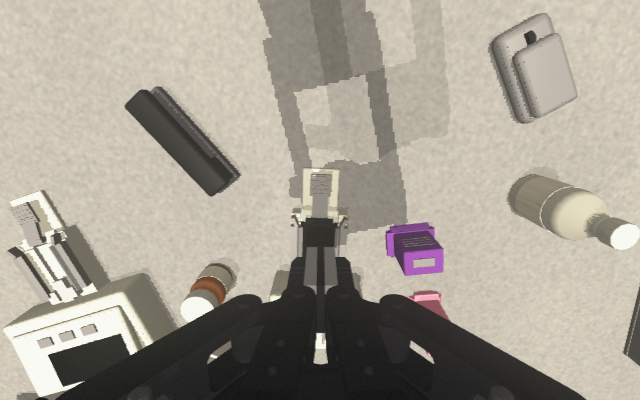

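The wrist view (up is towards the robot) shows the charger's tongue and tab at about (320,185), the pack behind it under the fingers at (320,235), and the console at lower left with its tab at about (32,210). I'll measure the tongue outline.

```bash
python3 - <<'E'
from h import *
im=cv2.imread("pics/w1.png"); s=np.load("w1.npy"); C=cam("wrist",dict(tool_pos=s[:3],ee_rot=s[3:]))
x0,y0,x1,y1=285,155,360,265
c=im[y0:y1,x0:x1]; cv2.imwrite("pics/w1c.png",cv2.resize(c,None,fx=5,fy=5,interpolation=cv2.INTER_NEAREST))
hsv=cv2.cvtColor(im,cv2.COLOR_BGR2HSV)
for v in range(168,216,4):
    r=im[v,295:350].astype(int).sum(1)/3; g=np.diff(r); print(v,295+g[:25].argmax()+1,295+25+g[25:].argmin()+1, int(r[5]),int(r[15]))
d=lambda u:ray(C,u,.021).round(4)
print(d((304,170)),d((340,170)))
E
```

```text
168 304 338 139 161
172 303 339 140 215
176 303 339 139 198
180 303 339 140 162
184 303 339 142 167
188 303 338 142 146
192 303 338 140 150
196 303 338 143 213
200 303 338 182 211
204 303 337 187 210
208 301 337 139 174
212 301 338 145 205
[0.4943 0.1344 0.021 ] [0.498  0.1751 0.021 ]
```

View pics/w1c.png

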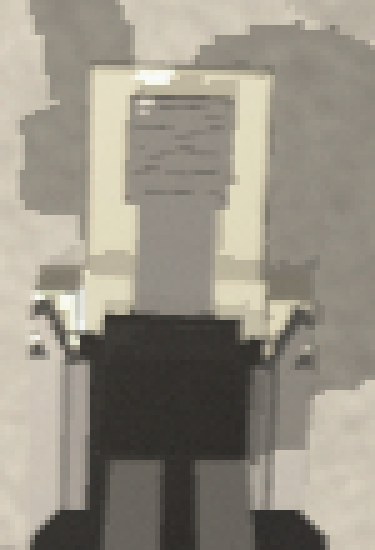

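```bash
python3 - <<'E'
from h import *
s=np.load("w1.npy"); C=cam("wrist",dict(tool_pos=s[:3],ee_rot=s[3:]))
T=cam("top")
def dirn(a,b): d=b-a; return np.degrees(np.arctan2(d[1],d[0])).round(2)
tab=ray(C,(321,185),.021); fl=ray(C,(319.5,216),.037); print("tab",tab,"flare",fl,dirn(tab,fl))
a=ray(C,(321.2,170),.018);b=ray(C,(320.2,204),.018);print("frame",a,b,dirn(a,b))
p=ray(C,(285+177.5/5,155+318/5),.033); print("foot front?",p)
# top view
t=lambda x,y,z:ray(T,(240+x/4,145+y/4),z)
# housing corners
c=[t(*q,.062) for q in((78,40),(243,52),(232,165),(65,150))]
print("charger housing",[q.round(3) for q in c],dirn(c[3],c[0]),dirn(c[2],c[1]),dirn(c[2],c[3])-90,dirn(c[1],c[0])-90)
fe=t(127,380,.018); print("top tongue end",fe.round(4), dirn(fe,(c[0]+c[1]+c[2]+c[3])/4))
ct=t(680,370,.018); 
c=[t(*q,.065) for q in((467,35),(715,-10),(752,122),(508,185))]
print("console", [q.round(3) for q in c],dirn(c[3],c[0]),dirn(c[2],c[1]),dirn(c[2],c[3])-90,dirn(c[1],c[0])-90)
print("con tongue end",ct.round(4), dirn(ct,sum(c)/4))
E
```

```text
tab [0.51356194 0.15205793 0.021     ] flare [0.54546147 0.1474535  0.037     ] -8.21
frame [0.49670047 0.15380264 0.018     ] [0.53736021 0.14898865 0.018     ] -6.75
foot front? [0.55018564 0.14817448 0.033     ]
charger housing [array([0.71 , 0.179, 0.062]), array([0.7  , 0.073, 0.062]), array([0.625, 0.081, 0.062]), array([0.637, 0.187, 0.062])] -5.9 -5.84 -6.3700000000000045 -5.409999999999997
top tongue end [0.4951 0.1513 0.018 ] -7.09
console [array([ 0.708, -0.072,  0.065]), array([ 0.736, -0.233,  0.065]), array([ 0.646, -0.251,  0.065]), array([ 0.608, -0.094,  0.065])] 12.69 11.46 13.75 9.689999999999998
con tongue end [ 0.4949 -0.205   0.018 ] 13.3
```

Charger: yaw ≈ -6.2°, tab at (0.5135, 0.152), bed ≈ (0.582, 0.1446). I press a little towards the front of the tab, so the gripper's body stays clear of the ejected pack.

```bash
python3 -m pendant '[-0.0065,0,0.04,0,0,1.1,0,0,0.04,0,0,0,0,0,0.04,0,0,0,0,0,0.036,0,0,0,0,0,0,0,0,0]'
python3 -m pendant '[0,0,0.008,0,0,0,0,0,0,0,0,0,0,0,0,0,0,0]'; python3 -c "
from h import *
o=get_obs();print(o['tool_pos'],yaw(o),o['ft_force'])"
```

```text
clock: 2.28
tool_pos: [0.5032, 0.1531, 0.0367]
ee_rot: [-0.165, -3.13, 0.002]
ft_force: [0.2, 0.2, 0.6]
gripper_width: 0.002
finger_force: 0.0
clock: 2.65
tool_pos: [0.5081, 0.1525, 0.033]
ee_rot: [0.168, 3.135, 0.001]
ft_force: [-0.3, 0.5, 0.3]
gripper_width: -0.002
finger_force: 0.0
[0.50807571 0.15245236 0.03302984] -6.146436334569811 [-0.33660592  0.46521986  0.30374497]
```

```bash
python3 -m pendant '[0,0,0.008,0,0,0,0,0,0,0,0,0]' | grep -E "tool_pos|ft_f"
for i in 1 2 3; do :; done
python3 -m pendant '[0,0,0.003,0,0,0,0,0,0,0,0,0]' | grep -E "tool_pos|ft_f"
python3 -m pendant '[0,0,0.002,0,0,0,0,0,0,0,0,0]' | grep -E "tool_pos|ft_f"
python3 -m pendant '[0,0,0.002,0,0,0,0,0,0,0,0,0]' | grep -E "tool_pos|ft_f"
```

```text
tool_pos: [0.5065, 0.152, 0.0231]
ft_force: [-0.2, 0.4, 1.4]
tool_pos: [0.5068, 0.1521, 0.0204]
ft_force: [-0.4, 0.3, -0.0]
tool_pos: [0.5069, 0.1522, 0.0185]
ft_force: [0.1, -0.3, -0.4]
tool_pos: [0.5069, 0.1522, 0.0165]
ft_force: [0.2, -0.7, 0.3]
```

```bash
python3 -m pendant '[0,0,0.001,0,0,0,0,0,0,0,0,0]' | grep -E "tool_pos|ft_f"
python3 -m pendant '[0,0,0.0007,0,0,0,0,0,0,0,0,0,0,0,0,0,0,0]' | grep -E "tool_pos|ft_f"
python3 - <<'E'
from h import *
im,C,o=look("wrist"); top=grab_frame("top")
a=cv2.resize(im[100:400,170:470],(600,600)); b=cv2.resize(top[170:250,250:300],(200,320),interpolation=cv2.INTER_CUBIC)
b=cv2.copyMakeBorder(b,0,280,0,0,cv2.BORDER_CONSTANT); cv2.imwrite("pics/w2.png",np.hstack([a,b]))
E
```

```text
tool_pos: [0.507, 0.1522, 0.0156]
ft_force: [0.2, -0.7, -0.6]
tool_pos: [0.507, 0.1522, 0.015]
ft_force: [-0.7, -0.3, -0.0]
```

View pics/w2.png

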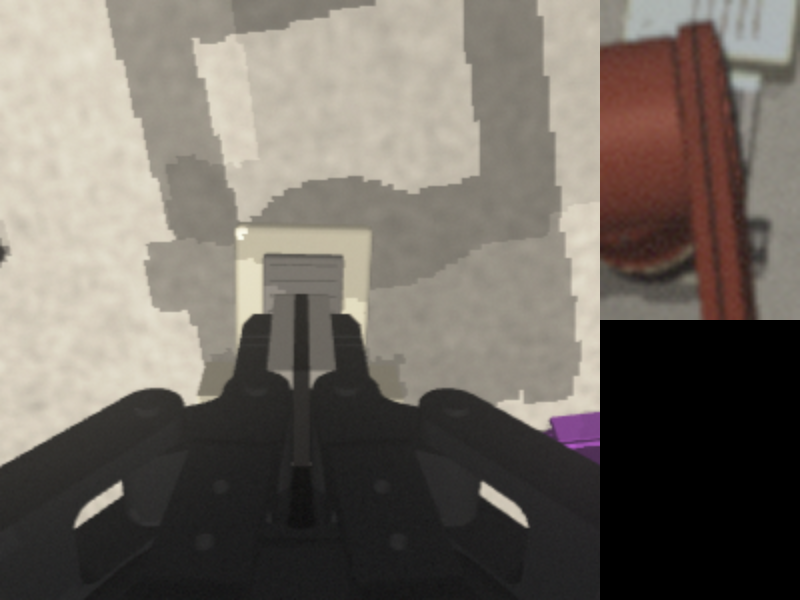

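The tips are on the tab: grey pads at (300,330) in the crop, with ribs visible just in front of them. The arm hides the pack, so I press on in small steps and feel for the end of travel.

```bash
python3 -m pendant '[0,0,0.0006,0,0,0,0,0,0,0,0,0]' | grep -E "tool_pos|ft_f"
python3 -m pendant '[0,0,0.0005,0,0,0,0,0,0,0,0,0]' | grep -E "tool_pos|ft_f"
python3 -c "
from h import *
im=grab_frame('scene');cv2.imwrite('pics/s1.png',cv2.resize(im[130:260,290:450],(800,600),interpolation=cv2.INTER_CUBIC))"
```

```text
tool_pos: [0.507, 0.1522, 0.0143]
ft_force: [0.2, -0.3, -0.2]
tool_pos: [0.507, 0.1522, 0.0138]
ft_force: [0.5, -0.5, -0.1]
```

View pics/s1.png

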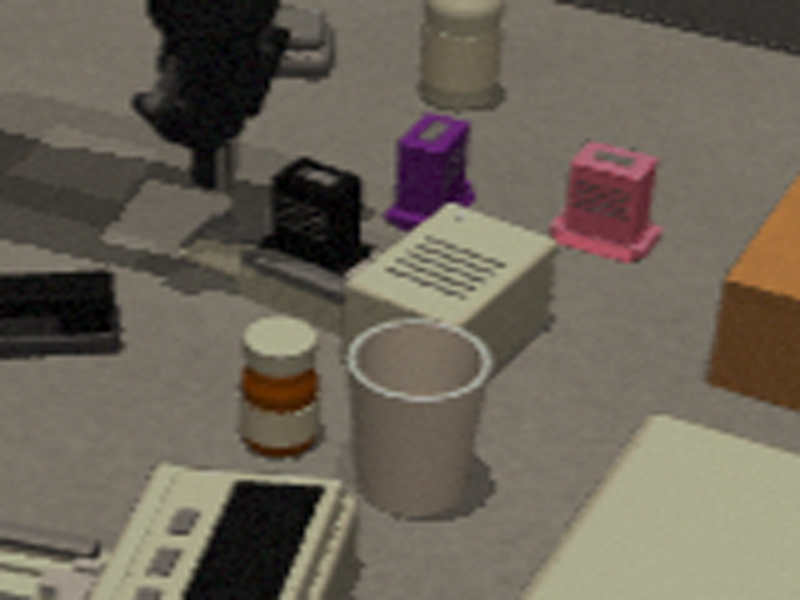

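```bash
python3 - <<'E'
from h import *
S=cam("scene"); f=lambda p:(((proj(S,p)-[290,130])*[5,600/130])).round(0)
print("tcp",f(get_obs()["tool_pos"]),"tab",f([.5135,.152,.021]),f([.5135,.152,.0145]))
ax=np.array([np.cos(np.radians(-6.2)),np.sin(np.radians(-6.2)),0]); b=np.array([.582,.1446,.024])
for x in(-.0015,-.0135): print(x,"pack top ctr",f(b+ax*x+[0,0,.062]))
im0=cv2.imread("pics/scene0.png"); im=grab_frame("scene")
for i in(im0,im):
    m=(i.max(2)<45).astype(np.uint8); m[:,:342]=0;m[:,366:]=0;m[:160]=0;m[:,:][200:]=0
    ys,xs=np.nonzero(m); print("dark",len(xs),xs.mean().round(2),ys.mean().round(2),xs.min(),xs.max(),ys.min(),ys.max())
    c=i[160:172,345:366]; g=c.mean(2); v,u=np.nonzero(g>90) if (g>90).any() else np.nonzero(g>70); print("label",u.mean()+345,v.mean()+160,len(u))
E
```

```text
tcp [211. 235.] tab [220. 229.] [220. 237.]
-0.0015 pack top ctr [315. 178.]
-0.0135 pack top ctr [298. 172.]
dark 351 353.17 177.03 342 363 164 189
label 356.54 163.59333333333333 150
dark 362 352.92 176.9 342 363 164 189
label 356.6216216216216 163.5472972972973 148
```

The pack hasn't moved: its label is at the same pixel as before. The fingertips also look higher than the reported TCP, so I take one enlarged look with the TCP projected in both views.

```bash
python3 - <<'E'
from h import *
im,C,o=look("wrist"); S=cam("scene"); s=grab_frame("scene")
def crop(i,C,x,y,w,h,f):
    c=cv2.resize(i[y:y+h,x:x+w],None,fx=f,fy=f,interpolation=cv2.INTER_CUBIC)
    m=R.from_rotvec(o["ee_rot"]).as_matrix()
    for k,t in enumerate((0,.019,.04)):
        u=(proj(C,o["tool_pos"]-m[:,2]*t)-[x,y])*f; cv2.circle(c,tuple(int(q) for q in u),4,[(0,0,255),(0,255,0),(255,0,0)][k],1)
    return c
a=crop(s,S,305,130,60,75,8)[:600]; a=cv2.copyMakeBorder(a,0,600-a.shape[0],0,0,cv2.BORDER_CONSTANT)
b=crop(im,C,280,190,80,120,4); b=cv2.copyMakeBorder(b,0,600-b.shape[0],0,0,cv2.BORDER_CONSTANT)
cv2.imwrite("pics/z1.png",np.clip(np.hstack([a,b]).astype(float)*1.5,0,255).astype(np.uint8)); print(o["gripper_width"],o["ft_force"])
E
```

```text
0.000805394951282736 [ 0.197076   -0.31775847  0.14658065]
```

View pics/z1.png

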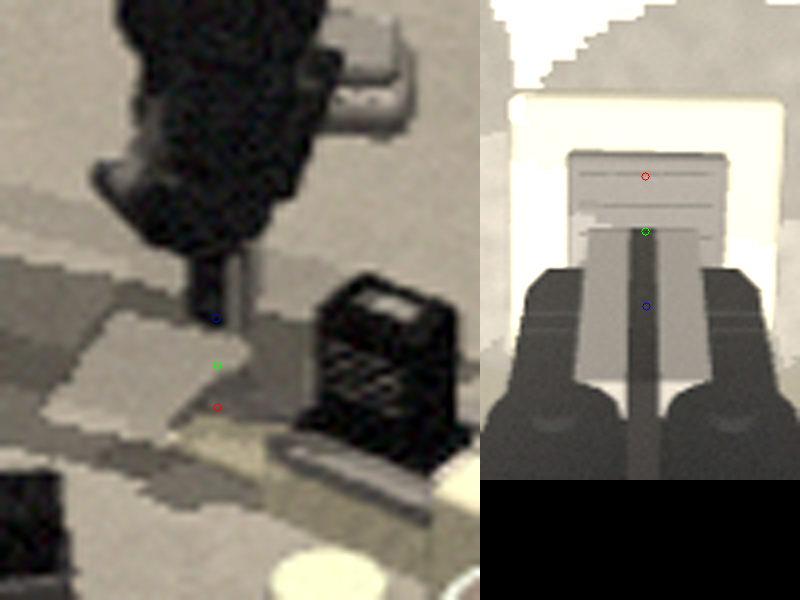

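The enlarged crop shows the real fingertips at about the 40 mm mark (blue) behind the reported TCP in both views, so the tips are still roughly 35–40 mm above the tab. I'll check what `bench` says about the tool, then descend by feel.

```bash
python3 -c "
import bench
print([n for n in dir(bench) if not n.startswith('__')], getattr(bench,'pinch_z',None))
o=bench.get_obs(); print(o.keys(), o.get('pinch_z'))"
python3 -m pendant '[0,0,0.008,0,0,0,0,0,0,0,0,0]' | grep -E "tool_pos|ft_f"
python3 -m pendant '[0,0,0.008,0,0,0,0,0,0,0,0,0]' | grep -E "tool_pos|ft_f"
```

```text
['IKError', 'camera_params', 'get_obs', 'grab_frame', 'hand_in', 'pinch_z'] 0.0187
dict_keys(['clock', 'joint_pos', 'dq', 'tau', 'tool_pos', 'ee_rot', 'ft_force', 'ft_torque', 'finger_force', 'gripper_width']) None
tool_pos: [0.5061, 0.152, 0.0049]
ft_force: [-1.1, 0.3, 0.1]
tool_pos: [0.5063, 0.1521, -0.003]
ft_force: [0.2, -0.8, -0.4]
```

```bash

python3 -m pendant '[0,0,0.007,0,0,0,0,0,0,0,0,0]' | grep -E "tool_pos|ft_f"
python3 -m pendant '[0,0,0.003,0,0,0,0,0,0,0,0,0]' | grep -E "tool_pos|ft_f"
python3 -m pendant '[0,0,0.002,0,0,0,0,0,0,0,0,0]' | grep -E "tool_pos|ft_f"
python3 -m pendant '[0,0,0.002,0,0,0,0,0,0,0,0,0]' | grep -E "tool_pos|ft_f"
cat >> h.py <<'E'
def packpos():
    i=grab_frame("scene"); c=i[155:175,340:366]; g=c.mean(2); v,u=np.nonzero(g>90); print("label",u.mean()+340,v.mean()+155,len(u))
E
python3 -c "
from h import *
im,C,o=look('wrist'); print(o['ft_force']); packpos(); g=im[190:260,300].mean(1).astype(int); print(g)"
```

```text
tool_pos: [0.5065, 0.1521, -0.0098]
ft_force: [0.6, 0.1, -0.6]
tool_pos: [0.5069, 0.1522, -0.0123]
ft_force: [-0.2, -0.8, -0.6]
tool_pos: [0.507, 0.1522, -0.0142]
ft_force: [-0.1, -1.1, 0.8]
tool_pos: [0.5072, 0.1522, -0.016]
ft_force: [0.2, 0.9, 1.0]
[0.21850076 0.91117652 0.98688823]
label 354.3762376237624 161.7161716171617 303
[188 187 187 189 187 187 188 188 188 188 187 188 187 185 183 181 182 182
 182 181 177 123 122 120 121 121 121 120 123 122 122 123 123 124 124 126
 124 124 126 125 115 124 138 155 171 174 176 179 179 178 179 179 179 178
 180 178 177 174 100  81  94 110 114 115 115 116 113  49  46  50]
```

```bash

sed -i 's/def packpos():/def packpos(i=None):/; s/    i=grab_frame("scene"); c=/    i=grab_frame("scene") if i is None else i; c=/' h.py
for r in 1; do python3 -m pendant '[0,0,0.002,0,0,0,0,0,0,0,0,0]' | grep -E "tool_pos|ft_f"; done
python3 -m pendant '[0,0,0.0015,0,0,0,0,0,0,0,0,0]' | grep -E "tool_pos|ft_f"
python3 -m pendant '[0,0,0.0015,0,0,0,0,0,0,0,0,0]' | grep -E "tool_pos|ft_f"
python3 -c "
from h import *
packpos(cv2.imread('pics/scene0.png')); packpos()"
```

```text
tool_pos: [0.5072, 0.1522, -0.0181]
ft_force: [0.1, 0.4, 1.4]
tool_pos: [0.5072, 0.1522, -0.0196]
ft_force: [1.1, 0.8, 1.5]
tool_pos: [0.5072, 0.1522, -0.0211]
ft_force: [0.5, 0.1, 1.7]
label 352.4481792717087 162.0 357
label 356.2659574468085 161.87943262411346 282
```

Force on the tool is rising to about 1.5 N, so the tab is being touched. I press on.

```bash

sed -i 's/c=i\[155:175,340:366\]/c=i[160:172,345:366]/; s/u.mean()+340,v.mean()+155/u.mean()+345,v.mean()+160/' h.py
python3 -m pendant '[0,0,0.0010,0,0,0,0,0,0,0,0,0]' | grep -E "tool_pos|ft_f"
python3 -m pendant '[0,0,0.0008,0,0,0,0,0,0,0,0,0]' | grep -E "tool_pos|ft_f"
python3 -c "
from h import *
packpos(cv2.imread('pics/scene0.png')); packpos()
for i in (cv2.imread('pics/scene0.png'),grab_frame('scene')):
    m=i[160:195,338:368].max(2)<45; print(m.any(0).nonzero()[0][[0,-1]]+338, m.sum(), m.sum(0))"
```

```text
tool_pos: [0.5071, 0.1523, -0.0215]
ft_force: [-2.3, -0.6, 8.2]
tool_pos: [0.5071, 0.1523, -0.0219]
ft_force: [-4.9, -0.5, 11.6]
label 356.54 163.59333333333333 150
label 357.83561643835617 163.92465753424656 146
[342 363] 351 [ 0  0  0  0  2  3  3 16 18 19 19 20 21 20 19 20 19 20 21 21 23 22 20 19
  3  3  0  0  0  0]
[338 363] 403 [ 8 10  9 19 20 18 19 21 21 21 21 19 20 20 20 21 21 23 23 20 19  4  3  1
  1  1  0  0  0  0]
```

The end of travel is felt at about 10 N with the TCP at -21.5 mm, so the tips sit about 36 mm behind the reported TCP. The pack popped about 4 px (12 mm) towards the mouth. I release the tab, open part-way and go over the pack. The grasp height needs a TCP z of about 0.009.

```bash
python3 -m pendant '[0,0,-0.02,0,0,0,0,0,-0.04,0,0,0,0,0,-0.04,0,0,0,0,0,0,0,0,0]' | grep -E "tool_pos|ft_f"
python3 -m pendant '[-0.031,0,0,0,0,0,-0.031,0,0,0,0,0,0,0,0,0,0,0,0,0,0,0,0,0]' -0.4 30
python3 - <<'E'
from h import *
im,C,o=look("wrist"); print(o['tool_pos'],yaw(o)); cv2.imwrite("pics/w3.png",im); np.save("w3.npy",np.r_[o["tool_pos"],o["ee_rot"]])
cv2.imwrite("pics/w3c.png",cv2.resize(im[150:400,190:450],None,fx=3,fy=2.4))
E
```

```text
tool_pos: [0.5099, 0.1527, 0.0807]
ft_force: [0.8, 0.1, -0.3]
clock: 9.07
tool_pos: [0.5671, 0.1455, 0.0756]
ee_rot: [-0.169, -3.134, 0.001]
ft_force: [-0.4, -1.2, -0.2]
gripper_width: 0.701
finger_force: 0.0
[0.56707734 0.1454592  0.07559518] -6.157396012168901
```

View pics/w3c.png

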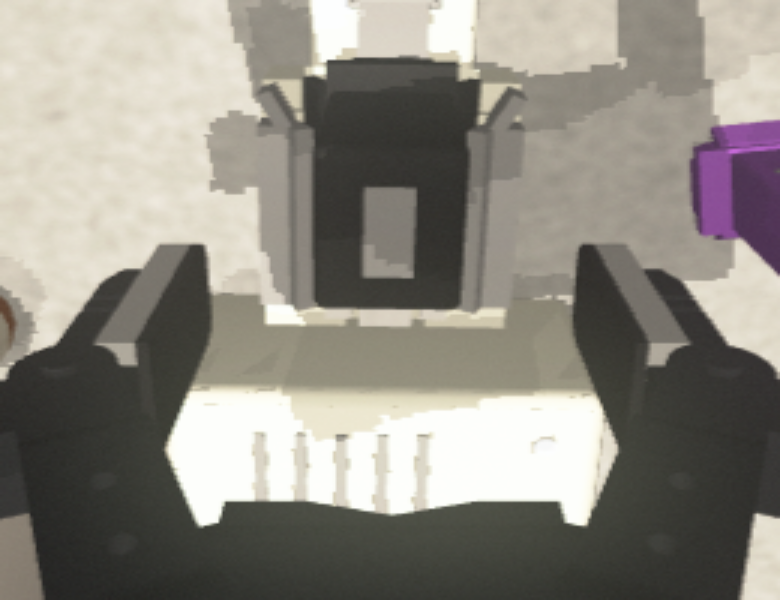

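The crop shows the popped pack between the open fingers. Its top face spans about (315–465, 150–308), with the label at (389,232), and the gripper looks centred on it. I'll compute its position.

```bash
python3 - <<'E'
from h import *
s=np.load("w3.npy"); C=cam("wrist",dict(tool_pos=s[:3],ee_rot=s[3:]))
f=lambda x,y,z:ray(C,(190+x/3,150+y/2.4),z)
a=f(391,150,.086);b=f(389,308,.086);print(a,b,(a+b)/2,np.linalg.norm(b-a))
print("label",f(389,232,.086)); print("flare tips",f(262,88,.037),f(522,92,.037)); print("foot front",f(392,60,.033))
print("w",f(315,230,.086),f(466,230,.086))
E
```

```text
[0.5494024  0.14678617 0.086     ] [0.59123563 0.1418442  0.086     ] [0.57031901 0.14431519 0.086     ] 0.042124128008780966
label [0.57037634 0.14411972 0.086     ]
flare tips [0.5438038 0.1166578 0.037    ] [0.55166611 0.17779775 0.037     ]
foot front [0.53959398 0.14808828 0.033     ]
w [0.5682941  0.12985836 0.086     ] [0.5714607  0.15907631 0.086     ]
```

```bash
python3 -m pendant '[-0.003,-0.001,0.025,0,0,0,0,0,0.025,0,0,0,0,0,0.0165,0,0,0,0,0,0,0,0,0,0,0,0,0,0,0]' | grep -E "tool_pos|ft_f"
python3 -m pendant '[0,0,0,0,0,0,0,0,0,0,0,0,0,0,0,0,0,0,0,0,0,0,0,0]' 1 40
```

```text
tool_pos: [0.5721, 0.1444, 0.0115]
ft_force: [0.8, -0.3, 0.4]
clock: 10.25
tool_pos: [0.5724, 0.1443, 0.0118]
ee_rot: [0.169, 3.136, 0.0]
ft_force: [-0.8, -0.4, 6.0]
gripper_width: 0.345
finger_force: 39.8
```

Gripped: width 29 mm at 40 N. I ease the downward push and draw the pack out along the rails.

```bash
python3 -m pendant '[0,0,-0.0015,0,0,0,0,0,0,0,0,0]' | grep -E "tool_pos|ft_f"
python3 -m pendant '[0.006,0,0,0,0,0,0.006,0,0,0,0,0]' | grep -E "tool_pos|ft_f"
python3 -m pendant '[0.007,0,0,0,0,0,0.007,0,0,0,0,0,0.007,0,0,0,0,0]' | grep -E "tool_pos|ft_f"
python3 -m pendant '[0.009,0,0,0,0,0,0.009,0,0,0,0,0,0.009,0,0,0,0,0,0,0,0,0,0,0]' | grep -E "tool_pos|ft_f|finger|width"
```

```text
tool_pos: [0.5714, 0.1442, 0.0118]
ft_force: [-0.3, 0.2, 0.1]
tool_pos: [0.5591, 0.1455, 0.0118]
ft_force: [1.1, -0.6, -1.3]
tool_pos: [0.5381, 0.1478, 0.012]
ft_force: [1.0, -0.1, -2.3]
tool_pos: [0.5105, 0.1508, 0.0117]
ft_force: [-1.1, 0.4, -2.1]
gripper_width: 0.343
finger_force: 39.4
```

The pack is out of the rails. I lift it and carry it to a viewing pose in front of the console.

```bash
python3 -m pendant '[0,0,-0.025,0,0,0,0,0,-0.035,0,0,0,0,0,-0.03,0,0,0,0,0,0,0,0,0]' | grep -E "tool_pos|ft_f|finger|width"
python3 -c "
from h import *
plan([.482,-.208,.11],12,10)"
```

```text
tool_pos: [0.5143, 0.151, 0.1047]
ft_force: [0.1, 0.3, -2.6]
gripper_width: 0.346
finger_force: 40.1
yaw -6.15 turn tool z -18.15094248684381 tilt [ 5.7e-03  8.0e-04 -1.0e+00]
[-0.0006 -0.036  -0.0006] -1.82
[ 0.0005 -0.036  -0.0006] -1.82
[ 0.0016 -0.036  -0.0006] -1.82
[ 0.0028 -0.0359 -0.0006] -1.82
[ 0.0039 -0.0358 -0.0006] -1.82
[ 0.0051 -0.0357 -0.0006] -1.82
[ 0.0062 -0.0355 -0.0006] -1.82
[ 0.0073 -0.0353 -0.0006] -1.82
[ 0.0084 -0.035  -0.0006] -1.82
[ 0.0095 -0.0348 -0.0006] -1.82
```

```bash
python3 -m pendant '[-0.0005,-0.036,0,0,0,-1.8,0.0005,-0.036,0,0,0,-1.8,0.0015,-0.036,0,0,0,-1.8,0.003,-0.036,0,0,0,-1.8,0.004,-0.036,0,0,0,-1.8]' | grep -E "tool_pos|ft_f"
python3 -m pendant '[0.005,-0.0355,0,0,0,-1.8,0.006,-0.0355,0,0,0,-1.8,0.0075,-0.0355,0,0,0,-1.8,0.0085,-0.035,0,0,0,-1.8,0.0095,-0.035,0,0,0,-1.8]' | grep -E "tool_pos|ft_f"
python3 -m pendant '[0,0,0,0,0,0,0,0,0,0,0,0,0,0,0,0,0,0]' | grep -E "tool_pos|ft_f|finger"
python3 - <<'E'
from h import *
im,C,o=look("wrist"); print(o['tool_pos'],yaw(o)); cv2.imwrite("pics/w4.png",im); np.save("w4.npy",np.r_[o["tool_pos"],o["ee_rot"]])
m=R.from_rotvec(o["ee_rot"]).as_matrix()
h=np.array([np.cos(np.radians(12)),np.sin(np.radians(12)),0]);l=np.array([-h[1],h[0],0]); b=np.array([.5795,-.187,.024])
for n,p in dict(bed=b,tab=b-.069*h-[0,0,.003],flL=b-.033*h+.033*l+[0,0,.013],flR=b-.033*h-.033*l+[0,0,.013],rlL=b+.04*h+.033*l+[0,0,.013],rlR=b+.04*h-.033*l+[0,0,.013]).items(): print(n,proj(C,p).round(1))
E
```

```text
tool_pos: [0.4939, -0.0299, 0.0999]
ft_force: [0.6, -0.2, -2.4]
tool_pos: [0.4776, -0.2091, 0.0999]
ft_force: [0.1, -0.0, -3.0]
tool_pos: [0.4786, -0.2075, 0.1013]
ft_force: [0.4, -1.0, -2.6]
finger_force: 40.5
[ 0.47864841 -0.20746039  0.10126859] 11.895240305455074
bed [320.2 302.4]
tab [320.  233.7]
flL [357.9 278.9]
flR [282.4 279.1]
rlL [355.3 346.9]
rlR [285.4 347.1]
```

```bash
python3 -m pendant '[-0.02,0.03,0,0,0,0,-0.02,0.03,0,0,0,0,0,0.03,0,0,0,0,0,0,0,0,0,0,0,0,0,0,0,0]' | grep -E "tool_pos|ft_f"
python3 - <<'E'
from h import *
im,C,o=look("wrist"); print(o['tool_pos'],yaw(o)); cv2.imwrite("pics/w5.png",im); np.save("w5.npy",np.r_[o["tool_pos"],o["ee_rot"]])
h=np.array([np.cos(np.radians(12)),np.sin(np.radians(12)),0]);l=np.array([-h[1],h[0],0]); b=np.array([.5795,-.187,.024])
for n,p in dict(bed=b,tab=b-.069*h-[0,0,.003],flL=b-.033*h+.033*l+[0,0,.013],flR=b-.033*h-.033*l+[0,0,.013],rlL=b+.04*h+.033*l+[0,0,.013],rlR=b+.04*h-.033*l+[0,0,.013]).items(): print(n,proj(C,p).round(1))
cv2.imwrite("pics/w5c.png",cv2.resize(im[150:350,130:330],(600,600),interpolation=cv2.INTER_CUBIC))
E
```

```text
tool_pos: [0.4999, -0.1122, 0.1023]
ft_force: [0.1, -0.2, -2.2]
[ 0.49989727 -0.11215172  0.10227988] 11.917841517314288
bed [222.6 263.4]
tab [215.9 189.3]
flL [253.6 235.7]
flR [174.9 235.9]
rlL [258.9 309.7]
rlR [186.3 309.8]
```

View pics/w5c.png

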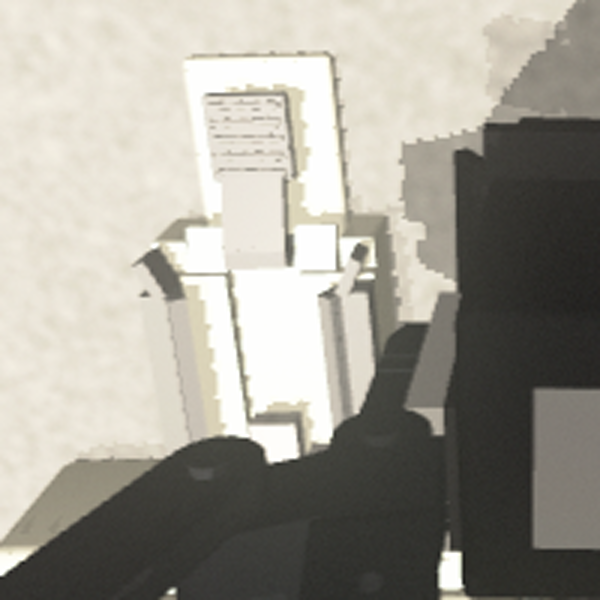

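The crop shows the console's dock: ribbed tab centre at (250,136), flare tips at (138,262) and (365,245), and the frame's front corners at (184,58) and (333,55). The pack is at right and clear of the dock. I'll compute the pose.

```bash
python3 - <<'E'
from h import *
s=np.load("w5.npy"); C=cam("wrist",dict(tool_pos=s[:3],ee_rot=s[3:]))
f=lambda x,y,z:ray(C,(130+x/3,150+y/3),z)[:2]
dg=lambda a,b:np.degrees(np.arctan2(*(b-a)[::-1])).round(2)
tab=f(250,136,.021); print("tab",tab)
L,Rr=f(138,262,.037),f(365,245,.037); print("flares",L,Rr,(L+Rr)/2,np.linalg.norm(L-Rr),"yaw",dg(Rr,L)-90)
for z in(.015,.018,.021): print("frame",z,dg(f(184,58,z),f(207,220,z)),dg(f(333,55,z),f(348,215,z)),"front",dg(f(333,55,z),f(184,58,z))-90, (f(184,58,z)+f(333,55,z))/2)
print("rail L outer",dg(f(147,297,.037),f(170,440,.037)),f(147,297,.037)," tab sides",dg(f(204,97,.021),f(212,180,.021)),dg(f(286,93,.021),f(293,175,.021)))
# same tongue-front estimate from w1 of the console & top view already: 12
for y in(10,11,12,13): 
    h=np.array([np.cos(np.radians(y)),np.sin(np.radians(y))]); print(y,"bed from tab",tab+.069*h,"from flare",(L+Rr)/2+.033*h)
E
```

```text
tab [ 0.51777685 -0.20291723]
flares [ 0.5552426  -0.22517196] [ 0.5370331  -0.16367465] [ 0.54613785 -0.1944233 ] 0.06413661322392354 yaw -163.51
frame 0.015 12.79 12.81 front -166.95 [ 0.49584059 -0.20475863]
frame 0.018 12.79 12.81 front -166.95 [ 0.4950338  -0.20389876]
frame 0.021 12.79 12.81 front -166.95 [ 0.494227   -0.20303889]
rail L outer 12.47 [ 0.56558763 -0.22191736]  tab sides 10.52 11.41
10 bed from tab [ 0.58572859 -0.1909355 ] from flare [ 0.57863651 -0.18869291]
11 bed from tab [ 0.58550913 -0.18975141] from flare [ 0.57853155 -0.18812661]
12 bed from tab [ 0.58526904 -0.18857132] from flare [ 0.57841672 -0.18756222]
13 bed from tab [ 0.58500839 -0.1873956 ] from flare [ 0.57829206 -0.18699992]
```

```bash
python3 -c "
from h import *
plan([.508,-.2028,.102],12.5,3)"
```

```text
yaw 11.87 turn tool z -0.63374109630292 tilt [ 6.e-04 -6.e-04 -1.e+00]
[ 0.0036 -0.03    0.0001] -0.21
[ 0.0037 -0.0299  0.0001] -0.21
[ 0.0038 -0.0299  0.0001] -0.21
```

```bash
python3 -m pendant '[0.0037,-0.03,0,0,0,-0.6,0.0037,-0.03,0,0,0,0,0.0037,-0.03,0,0,0,0,0,0,0,0,0,0,0,0,0,0,0,0]' | grep -E "tool_pos|ft_f"
python3 -m pendant '[0,0,0.03,0,0,0,0,0,0.03,0,0,0,0,0,0.02,0,0,0,0,0,0,0,0,0,0,0,0,0,0,0]' | grep -E "tool_pos|ft_f"
python3 -c "
from h import *
o=get_obs();print(yaw(o));plan([.508,-.2028,.013],12.5,1)"
```

```text
tool_pos: [0.5076, -0.2029, 0.1019]
ft_force: [0.0, 0.8, -3.6]
tool_pos: [0.5086, -0.2026, 0.0231]
ft_force: [0.1, -0.6, -2.2]
12.47943897744247
yaw 12.48 turn tool z -0.020561022557529895 tilt [ 1.1e-03 -5.0e-04 -1.0e+00]
[ 0.0006 -0.0001  0.0101] -0.02
```

```bash
python3 -m pendant '[0,0,0.008,0,0,0,0,0,0.0025,0,0,0,0,0,0,0,0,0,0,0,0,0,0,0]' | grep -E "tool_pos|ft_f"
python3 -m pendant '[-0.006,0,0,0,0,0,-0.006,0,0,0,0,0]' | grep -E "tool_pos|ft_f"
python3 -m pendant '[-0.005,0,0,0,0,0,-0.005,0,0,0,0,0]' | grep -E "tool_pos|ft_f"
```

```text
tool_pos: [0.508, -0.2027, 0.0118]
ft_force: [0.4, -0.4, -3.1]
tool_pos: [0.52, -0.2002, 0.0118]
ft_force: [-1.0, -1.3, -3.1]
tool_pos: [0.5299, -0.1978, 0.0117]
ft_force: [-1.1, -1.0, -2.3]
```

```bash
python3 -m pendant '[-0.004,0,0,0,0,0,-0.004,0,0,0,0,0]' | grep -E "tool_pos|ft_f"
python3 -m pendant '[-0.005,0,0,0,0,0,-0.005,0,0,0,0,0]' | grep -E "tool_pos|ft_f"
python3 -m pendant '[-0.005,0,0,0,0,0,-0.005,0,0,0,0,0]' | grep -E "tool_pos|ft_f"
```

```text
tool_pos: [0.5372, -0.1962, 0.0117]
ft_force: [-2.7, -0.8, 1.9]
tool_pos: [0.5471, -0.1943, 0.0118]
ft_force: [-4.3, -0.8, 3.0]
tool_pos: [0.5567, -0.1923, 0.0119]
ft_force: [-6.4, -2.6, 4.7]
```

It is in the rails. I ease the downward pressure and carry on.

```bash
python3 -m pendant '[0,0,-0.001,0,0,0,0,0,0,0,0,0]' | grep -E "tool_pos|ft_f"
python3 -m pendant '[-0.004,0,0,0,0,0,-0.004,0,0,0,0,0]' | grep -E "tool_pos|ft_f"
python3 -m pendant '[-0.004,0,0,0,0,0,0,0,0,0,0,0]' | grep -E "tool_pos|ft_f"
```

```text
tool_pos: [0.5572, -0.1922, 0.0121]
ft_force: [3.1, -3.8, -7.7]
tool_pos: [0.563, -0.1909, 0.012]
ft_force: [-5.0, -7.1, -3.2]
tool_pos: [0.5674, -0.19, 0.012]
ft_force: [-3.2, -6.6, -4.2]
```

```bash
python3 -m pendant '[0,-0.001,0,0,0,0,0,0,0,0,0,0]' | grep -E "tool_pos|ft_f"
python3 -m pendant '[-0.004,0,0,0,0,0,-0.003,0,0,0,0,0]' | grep -E "tool_pos|ft_f"
python3 -c "
from h import *
o=get_obs();print(o['ft_torque'],yaw(o),o['gripper_width'])"
```

```text
tool_pos: [0.5681, -0.1901, 0.0122]
ft_force: [-1.9, -2.8, -5.1]
tool_pos: [0.5757, -0.1888, 0.0126]
ft_force: [-1.5, -3.9, -5.0]
[-0.70926124  0.42448901  0.09615874] 12.451364215091559 0.34764990559737013
```

```bash

python3 -m pendant '[-0.002,0,0,0,0,0,0,0,0,0,0,0]' | grep -E "tool_pos|ft_f"
python3 -m pendant '[-0.002,0,0,0,0,0,0,0,0,0,0,0]' | grep -E "tool_pos|ft_f"
python3 -m pendant '[-0.002,0,0,0,0,0,0,0,0,0,0,0]' | grep -E "tool_pos|ft_f"
python3 -m pendant '[-0.002,0,0,0,0,0,0,0,0,0,0,0]' | grep -E "tool_pos|ft_f"
```

```text
tool_pos: [0.5771, -0.1884, 0.0126]
ft_force: [-4.4, -3.4, -1.9]
tool_pos: [0.5787, -0.1881, 0.0125]
ft_force: [-5.2, -3.2, -1.7]
tool_pos: [0.5804, -0.1877, 0.0125]
ft_force: [-6.5, -4.6, -1.8]
tool_pos: [0.5822, -0.1873, 0.0124]
ft_force: [-6.2, -5.0, -1.7]
```

```bash

python3 -m pendant '[-0.0015,-0.0005,0,0,0,0,0,0,0,0,0,0]' | grep -E "tool_pos|ft_f"
python3 -m pendant '[-0.0015,0,0,0,0,0,0,0,0,0,0,0]' | grep -E "tool_pos|ft_f"
python3 -m pendant '[-0.001,0,0,0,0,0,0,0,0,0,0,0]' | grep -E "tool_pos|ft_f"
python3 -m pendant '[-0.001,0,0,0,0,0,0,0,0,0,0,0]' | grep -E "tool_pos|ft_f"
```

```text
tool_pos: [0.5837, -0.187, 0.0123]
ft_force: [-6.6, -3.2, -1.8]
tool_pos: [0.585, -0.1867, 0.0123]
ft_force: [-6.8, -3.5, -0.7]
tool_pos: [0.5859, -0.1865, 0.0123]
ft_force: [-7.2, -3.1, -1.6]
tool_pos: [0.587, -0.1862, 0.0122]
ft_force: [-7.0, -3.2, -1.1]
```

```bash

python3 -m pendant '[-0.001,0,0,0,0,0,0,0,0,0,0,0]' | grep -E "tool_pos|ft_f"
python3 -m pendant '[-0.0008,0,0,0,0,0,0,0,0,0,0,0]' | grep -E "tool_pos|ft_f"
python3 -m pendant '[-0.0008,0,0,0,0,0,0,0,0,0,0,0]' | grep -E "tool_pos|ft_f"
```

```text
tool_pos: [0.5876, -0.1861, 0.0122]
ft_force: [-8.3, -2.7, -0.4]
tool_pos: [0.5877, -0.186, 0.0121]
ft_force: [-9.3, -3.4, 1.0]
tool_pos: [0.5879, -0.186, 0.0121]
ft_force: [-12.1, -3.1, 1.9]
```

```bash

python3 -m pendant '[-0.0006,0,0,0,0,0,0,0,0,0,0,0]' | grep -E "tool_pos|ft_f"
python3 -m pendant '[-0.0005,0,0,0,0,0,0,0,0,0,0,0]' | grep -E "tool_pos|ft_f"; python3 -c "
from h import *
print(get_obs()['gripper_width'],get_obs()['finger_force'])"
```

```text
tool_pos: [0.5879, -0.1859, 0.0121]
ft_force: [-14.3, -4.4, 3.4]
tool_pos: [0.5884, -0.186, 0.0122]
ft_force: [-14.8, -5.6, 3.8]
0.3444701767093211 39.4594806432724
```

```bash

python3 -m pendant '[-0.0004,0,0,0,0,0,0,0,0,0,0,0]' | grep -E "tool_pos|ft_f"
python3 -m pendant '[-0.0004,0,0,0,0,0,0,0,0,0,0,0]' | grep -E "tool_pos|ft_f"
```

```text
tool_pos: [0.5885, -0.186, 0.0122]
ft_force: [-16.0, -4.9, 5.6]
tool_pos: [0.5888, -0.1859, 0.0123]
ft_force: [-16.6, -5.5, 5.2]
```

The steep rise looks like the stop. I ease off to test: if it is latched, the pack should hold after about 1.5 mm instead of following the gripper back.

```bash

python3 -m pendant '[0.003,0,0,0,0,0,0,0,0,0,0,0]' | grep -E "tool_pos|ft_f"
python3 -m pendant '[0.0015,0,0,0,0,0,0,0,0,0,0,0]' | grep -E "tool_pos|ft_f"
python3 -m pendant '[0.0015,0,0,0,0,0,0,0,0,0,0,0]' | grep -E "tool_pos|ft_f"
```

```text
tool_pos: [0.5884, -0.186, 0.0122]
ft_force: [-5.6, -2.4, -2.4]
tool_pos: [0.5875, -0.1862, 0.0121]
ft_force: [-4.3, -4.5, -4.4]
tool_pos: [0.5872, -0.1862, 0.0124]
ft_force: [1.1, -1.0, -7.0]
```

```bash

python3 -m pendant '[0.0012,0,0.0005,0,0,0,0,0,0,0,0,0]' | grep -E "tool_pos|ft_f"
python3 -m pendant '[0.001,0,0.0005,0,0,0,0,0,0,0,0,0]' | grep -E "tool_pos|ft_f"
python3 -c "
from h import *
for n in('scene','top'):
    cv2.imwrite(f'pics/{n}9.png',grab_frame(n))"
```

```text
tool_pos: [0.5869, -0.1864, 0.0125]
ft_force: [5.1, 2.7, -7.5]
tool_pos: [0.5869, -0.1865, 0.0125]
ft_force: [6.7, 3.9, -6.7]
```

It holds against a 7 N pull at 1.5–2 mm back, so it is latched. I take the strain off, open and retreat upward.

```bash

python3 -m pendant '[-0.0018,0,0.001,0,0,0,0,0,0,0,0,0]' | grep -E "tool_pos|ft_f"
python3 -m pendant '[0,0,0,0,0,0,0,0,0,0,0,0,0,0,0,0,0,0,0,0,0,0,0,0]' -0.4 20 | grep -E "tool_pos|ft_f|width|finger"
python3 -m pendant '[0,0,-0.02,0,0,0,0,0,-0.04,0,0,0,0,0,-0.04,0,0,0,0,0,-0.04,0,0,0,0,0,0,0,0,0]' | grep -E "tool_pos|ft_f"
python3 -m pendant '[0.04,0,-0.02,0,0,0,0.05,0,0,0,0,0,0,0,0,0,0,0,0,0,0,0,0,0]'
python3 - <<'E'
from h import *
im,C,o=look("wrist"); cv2.imwrite("pics/w6.png",im)
h=np.array([np.cos(np.radians(12.5)),np.sin(np.radians(12.5)),0]); b=np.array([.582,-.1864,.024])
# pack top label centre / block front edge along the dock axis
for x in(-.010,0,.004,.0055,.007,.010): print(x,"top centre",proj(C,b+x*h+[0,0,.062]).round(1))
m=(im.max(2)<60).astype(np.uint8); k=proj(C,b+.0055*h+[0,0,.062]).round().astype(int)
print("dark rows on axis:",[ (v,int(im[v,k[0]].max())) for v in range(k[1]-50,k[1]+50,4)])
E
```

```text
tool_pos: [0.5871, -0.1865, 0.0119]
ft_force: [-0.7, 4.7, 5.3]
tool_pos: [0.5863, -0.187, 0.0105]
ft_force: [-0.7, -0.5, -0.4]
gripper_width: 0.699
finger_force: 0.0
tool_pos: [0.5896, -0.1883, 0.1572]
ft_force: [-0.7, -0.3, -0.4]
clock: 25.7
tool_pos: [0.4987, -0.2064, 0.171]
ee_rot: [-0.34, 3.122, -0.0]
ft_force: [-0.7, 0.3, -0.9]
gripper_width: 0.701
finger_force: 0.0
-0.01 top centre [322.8 272.4]
0 top centre [322.8 281.7]
0.004 top centre [322.8 285.4]
0.0055 top centre [322.8 286.7]
0.007 top centre [322.8 288.1]
0.01 top centre [322.8 290.8]
dark rows on axis: [(237, 52), (241, 46), (245, 48), (249, 47), (253, 45), (257, 47), (261, 48), (265, 54), (269, 54), (273, 130), (277, 184), (281, 182), (285, 183), (289, 183), (293, 183), (297, 64), (301, 68), (305, 224), (309, 244), (313, 245), (317, 146), (321, 244), (325, 244), (329, 129), (333, 193)]
```

The label centre, at row ≈285, puts the pack about 3–4 mm past the bed point. Unlatched, the ejector would have thrown it about 12 mm out. One numeric recheck after a pause, then hand in.

```bash
python3 -m pendant '[0,0,0,0,0,0,0,0,0,0,0,0,0,0,0,0,0,0,0,0,0,0,0,0]' >/dev/null
python3 - <<'E'
from h import *
im=grab_frame("wrist"); c=im[262:312,323].max(1); r=np.nonzero(c[:38]>100)[0]+262; print("label rows",r.min(),r.max())
t0=cv2.imread("pics/top0.png"); t=grab_frame("top")
for n,(x,y) in dict(jar=(328,184),mouse=(178,275),tape=(484,255),ear=(166,216),oto=(478,208),cup=(328,153),purple=(230,200),pink=(223,160)).items():
    a=t0[y-14:y+14,x-14:x+14]; print(n,cv2.absdiff(a,t[y-14:y+14,x-14:x+14]).mean().round(1), end=" ; ")
E
```

```text
label rows 274 295
jar 15.3 ; mouse 15.0 ; tape 73.7 ; ear 15.1 ; oto 43.2 ; cup 14.8 ; purple 14.2 ; pink 15.2 ;
```

```bash
python3 - <<'E'
from h import *
a=cv2.imread("pics/scene0.png"); b=grab_frame("scene")
for n,(x,y) in dict(tape=(190,293),oto=(235,312),jar=(345,213),cup=(373,220)).items(): print(n,cv2.absdiff(a[y-18:y+18,x-18:x+18],b[y-18:y+18,x-18:x+18]).mean().round(1))
print(get_obs()["ft_force"]); print(hand_in())
E
```

```text
tape 6.9
oto 5.0
jar 6.0
cup 5.9
[ 0.46704312 -0.70057907  0.61605335]
the job is handed in; nothing more can be done
None
```

The pack is out of the charger and latched in the console: it held against a 7 N pull and stayed put after I let go. The job was handed in at about 26 s with the gripper clear. The bystanders I checked were unmoved; I did not re-check the stapler, or the mouse beyond one coarse top-view comparison.

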